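Clamp a sensor module in the test jig with the fine knob only

TASK

Set the sensor module (the metal case with the round connector on top) down in the nest of the test jig and let go of it. Then turn only the small inner fine knob clockwise until the pusher clamps the module against the sprung contacts with about 10 newtons (never more than 20), and let go. The coarse ring around the knob's foot must stay as it is set, and the two similar metal cases are to be left where they are.

Things in the scene. Friction and masses are not known exactly. Their poses are not given: they have to be found in the camera images.
- module: The sensor module, a loose ribbed metal case 30 (its x) by 36 (its y) by 30 mm high, 80 to 160 g, with one round black connector (16 mm diameter, 9 mm high) in the middle of its top. Origin: centre of the underside; z up. It stands among two similar cases. Either way round will do, but its 36 mm length must lie along the jig's y.
- twin_tab: A bystander: a case of the same size with two black tabs on top instead of the round connector. Origin: centre of the underside.
- flat_case: A bystander: a lower case, 34 by 44 by 18 mm with a flat black block 6 mm high on top. Origin: centre of the underside.
- jig: Test jig fixed to the bench: base plate 110 (x) by 200 mm (y), 12 thick. Origin on the bench surface; z up, y is the clamping direction. Along y: grey gear box 70 by 80 mm, top 50 mm above the bench, centred at y = -62, concentric knobs on top (axis x = 0, y = -60); pusher; nest; black contact plate 28 wide, 20 high; and the grey contact block behind it (46 wide, 22 thick, top 47 mm above the bench).
- nest (a point): Centre of the nest's floor, 14 mm above the bench, at jig x = 0, y = 17 mm; axes as the jig's. A low rail on each side (inner faces at x = -17 and +17 mm, 6 mm thick, 36 mm long, tops 8 mm above the floor) leaves a module laid along y 2 mm free each side. Open from above. The module fits anywhere between pusher and contact plate and slides easily there, with under 2 N.
- pusher: Steel pusher out of the gear box along jig +y. Origin: centre of its face (24 wide, 18 mm high), 14 mm above the nest floor. It advances 12 mm per radian of fine knob. At the start the gap to the contact plate is 5 to 17 mm longer than the module; how much is not measured and must be felt. The plate yields against a spring of 5 N/mm, at most 6 mm.
- knob_top (a point): Centre of the top of the fine knob, on the common vertical axis, 80 mm above the bench; axes as the jig's. The fine knob is a knurled dark steel cylinder, 32 mm diameter, standing 18 mm high on top of the coarse ring. Its bare sides are the only place to hold it.
- fine_knob (a joint): Angle of the fine knob (rad), growing clockwise seen from above, 0 to 3; it starts between 0 and 0.25. It has steady friction of about 0.3 N m and stays where it is left. Once the module is up against the contact plate, each newton of clamping force adds 0.012 N m to the torque needed, so 10 N adds 0.12 N m to what turning it freely takes.
- coarse_mark (a point): Mark on the top face of the coarse ring, 28 mm from the axis. The coarse ring is a knurled aluminium ring of 60 mm diameter, its top 62 mm above the bench (18 mm below point knob_top), right under the fine knob. It turns easily when touched (0.08 N m).
- coarse_ring (a joint): Angle of the coarse ring (rad), growing clockwise seen from above; starts between 0.2 and 2.0 and must not change. It sets where the contact block stands.
There are look-alikes about, which are no part of the job. What is shaped like the module but purple, red or turquoise is not meant.

How it is judged (in metres and radians):
On the way, in this order (a step that is already met when the one before it is completed fails the run):
1. the module stands on the floor of the nest, let go, not yet clamped (z of module in the frame of nest between -0.003 and 0.003 m and x of module in the frame of nest between -0.004 and 0.004 m and y of module in the frame of nest between -0.015 and 0.015 m and angle between the y axis of module and the y axis of jig, either way round below 0.2 rad and contact force between the fingers and module below 0.1 N and contact force between pusher and module below 3 N), for 0.2 s.
2. the pusher clamps the module with 6 to 16 N (contact force between pusher and module between 6 and 16 N), for 0.3 s.
At the end, for the whole second after the job is handed in: The module stands upright on the nest floor between the rails (within 3 mm in height, 4 mm sideways, 15 mm along the jig's y, 0.15 rad), at rest and clamped by the pusher with 6 to 16 N; the mark on the coarse ring (28 mm from the axis) is within 3 mm of where it started (all of step 2 and z of module in the frame of nest between -0.003 and 0.003 m and x of module in the frame of nest between -0.004 and 0.004 m and y of module in the frame of nest between -0.015 and 0.015 m and angle between the y axis of module and the y axis of jig, either way round below 0.15 rad and angle between module's own z axis and vertical below 0.1 rad and distance of coarse_mark from where it was at the start of the episode below 0.003 m and linear speed of module below 0.005 m/s); the robot touches nothing.
It fails at once if the coarse ring is turned (its mark moves more than 3 mm) (distance of coarse_mark from where it was at the start of the episode above 0.003 m).
It fails at once if the pusher presses the module with more than 20 N (contact force between pusher and module above 20 N).
It fails at once if a similar case is displaced by more than 20 mm (distance of any of twin_tab, flat_case from where it was at the start of the episode above 0.02 m).
It also fails if it takes over 67 s, if anything falls off the work surface, if the arm or the gripper's body presses on something with over 40 N, if the wrist force passes 120 N, or if a joint passes its speed limit or range.

ROBOT

A 6-joint arm with a two-finger parallel gripper is mounted at the origin on the work surface. World frame = base frame: x ahead of the robot, y to its left, z up, the work surface at z = 0. Lengths are in mm, angles in rad, forces in N, time in s.
With the tool pointing down it reaches from about 350 to 775 mm from the base axis. Payload 7.3 kg.
Tool frame: the origin (TCP) lies on the mounting face of the last link; the fingertips stand 178 mm ahead of it and the grasp point (between the pads) lies 159 mm ahead of it (bot.grip_point_offset is the distance from the TCP to the grasp point, in mm); x points along the fingers, y is the direction in which the jaws open and shut, and the axes are right-handed (so a half turn about x gives the same grasp; the last joint's range is limited). The gripper opens to 92 mm and grips with 3 to 60 N. Pads are 19 mm wide; open, the fingers measure 130 mm over their backs; the gripper's body (75 mm by 190 mm) begins 47 mm behind the grasp point.
Start: joints at [1.002, 0.342, 1.524, -0, 1.275, -0.146], TCP at [215.395, 478.783, 404.741] pointing down, gripper open.
Joint ranges: [-2.53, 2.53], [-0.77, 2.02], [0.04, 2.7], [-1, 4.14], [0.28, 2.66], [-3.11, 3.11]. Speed limits (rad/s): [2.57, 2.57, 3.14, 3.14, 3.14, 3.14].

INTERFACE

Orientations are given as [roll, pitch, yaw] about the fixed x, y, z axes, in that order (R = Rz(yaw) Ry(pitch) Rx(roll)).
In Python, from plant import bot gives the robot as it stands.
- The arm moves only by the tool arm_command, never from a script. Its argument "moves" is a list of rows, each a list of 5 numbers: the shift along the tool's x, y, z in cm, then the turn about the tool's x in degrees, then the opening, from 0 (shut) to 1 (fully open). A call has 1 to 10 rows; each row is the pose to reach, as a shift and turn from the pose measured when the call began, along the tool's axes at that moment; what a row does not reach only later rows make up. A row lasts 1/10 s, in which the tool goes at most 50 mm and 8.59 degrees, less where a joint would pass 70% of its speed; a pose out of reach is approached as far as the arm can. A call with a gripper value outside its range is refused whole. The fingers move at their own pace and stop on an object; the grip force is fixed at half the most. Time passes only in rows, so rows that repeat a pose let the fingers close. It gives the time, the measured TCP pose, the force and the opening at its end, in the units of the state.
- bot.get_obs(): the state, without advancing time (a new reading comes with each control period).
- bot.capture(name): name is "scene" or "side" or "wrist"; returns a dict with "frame" (420x560x3 uint8, blue, green, red), "K" (3x3 intrinsics, pixels), "origin" and "orientation" of the camera in the world; the wrist camera has in their place "T_tool_cam" (4x4, takes a point from camera to tool coordinates, whose origin is the TCP and whose axes are the tool frame's). Camera axes: x right, y down, z forward; pixel columns grow to the right and rows downward; lengths in mm; the calibration is good to about 2 mm. A picture is of the moment at which its call begins: read the wrist's pose just before it. There is no depth.
- bot.close_job(): hands the job in, once; it reports no verdict.
The state is a dict: "time": time; "joint_positions": joint angles; "dq": joint speeds; "tau": joint torques, N m; "tool_pos": TCP position; "tcp_rot": TCP orientation; "contact_force": force on the tool from outside, world axes, zero at the start; "moment": the same for the moment, N m; "grip_width": finger opening in mm.
Only numpy, scipy, OpenCV 4.12 (cv2) and the standard library are available. Lean on these libraries where they do the work, as an engineer would, in place of code of your own. Each camera call takes 0.05 s, during which the arm holds its last target.

## Working session

There is one attempt and no reset: what is moved stays moved. The work goes in short steps, Python scripts to look and compute and a tool call to move; the robot and the scene stay as the last step left them, time stands still between calls to the robot, and variables do not carry over. Pictures are saved under pics/ and viewed, and the job is handed in when it is done.

Besides the shell and the picture viewer there is one more tool, called after ">>>" by a JSON object that holds its "op" and its "data", one argument or row to a line. arm_command: Moves the arm, as the interface text tells. Its arguments: {"type":"object","properties":{"moves":{"type":"array"}},"required":["moves"]}

```bash
ls; mkdir -p pics
cat > h.py <<'E'
import numpy as np, cv2
from scipy.spatial.transform import Rotation as R
from plant import bot
def cam(name):
    o=bot.get_obs(); c=bot.capture(name)
    K=np.array(c["K"])
    if name=="wrist":
        T=np.eye(4); T[:3,:3]=R.from_euler('xyz',o["tcp_rot"]).as_matrix(); T[:3,3]=o["tool_pos"]
        T=T@np.array(c["T_tool_cam"])
    else:
        T=np.eye(4); T[:3,3]=c["origin"]
        q=np.array(c["orientation"],float)
        T[:3,:3]=q if q.shape==(3,3) else R.from_euler('xyz',q).as_matrix()
    return np.array(c["frame"]),K,T,o
def save(name,tag):
    f,K,T,o=cam(name); cv2.imwrite(f"pics/{tag}.png",f); np.savez(f"pics/{tag}.npz",K=K,T=T); return f,K,T,o
def ray(K,T,u,v):
    d=T[:3,:3]@np.linalg.inv(K)@np.array([u,v,1.]); return T[:3,3],d/np.linalg.norm(d)
def onz(K,T,u,v,z):
    o,d=ray(K,T,u,v); return o+d*(z-o[2])/d[2]
def cross(r1,r2):
    (a,d),(b,e)=r1,r2
    s=np.linalg.lstsq(np.c_[d,-e],b-a,rcond=None)[0]; p,q=a+d*s[0],b+e*s[1]
    return (p+q)/2,np.linalg.norm(p-q)
def proj(K,T,p):
    q=T[:3,:3].T@(np.asarray(p,float)-T[:3,3]); q=K@q; return q[:2]/q[2]
def ld(tag):
    z=np.load(f"pics/{tag}.npz"); return z["K"],z["T"]
E
python3 - <<'E'
from h import *
for n in ["scene","side","wrist"]:
    f,K,T,o=save(n,n+"0"); print(n,K.round(1).tolist(),T.round(3).tolist())
print(o)
E
```

```text
pics
scene [[519.8, 0.0, 287.5], [0.0, 519.8, 207.1], [0.0, 0.0, 1.0]] [[0.352, 0.676, -0.648, 1125.352], [0.936, -0.257, 0.24, -131.158], [-0.005, -0.691, -0.723, 736.405], [0.0, 0.0, 0.0, 1.0]]
side [[385.9, 0.0, 277.7], [0.0, 385.9, 218.7], [0.0, 0.0, 1.0]] [[0.997, -0.064, 0.04, 513.789], [-0.074, -0.718, 0.692, -475.746], [-0.016, -0.693, -0.721, 659.428], [0.0, 0.0, 0.0, 1.0]]
wrist [[292.5, 0.0, 277.7], [0.0, 292.5, 207.0], [0.0, 0.0, 1.0]] [[0.411, 0.877, 0.25, 149.077], [0.912, -0.395, -0.113, 508.431], [-0.0, 0.274, -0.962, 383.864], [0.0, 0.0, 0.0, 1.0]]
{'time': 0.1, 'joint_positions': array([ 1.00199321e+00,  3.42604897e-01,  1.52489982e+00, -1.94645374e-05,
        1.27537767e+00, -1.45974493e-01]), 'dq': array([ 0.00182421, -0.00124337, -0.00230355,  0.00076136,  0.00122124,
       -0.00058208]), 'tau': array([ 3.23418108e-04, -4.32006276e+01, -2.44691116e+01,  7.17473100e-02,
        5.26838447e-02, -5.04129730e-05]), 'tool_pos': array([215.33408081, 478.67587092, 404.14685899]), 'tcp_rot': array([-1.7023394 ,  1.56950646, -2.12516235]), 'contact_force': array([-0.76127224, -0.4657964 ,  0.76517801]), 'moment': array([-0.01691749,  0.00820371,  0.03583178]), 'grip_width': 91.66739990734779}
```

View pics/scene0.png

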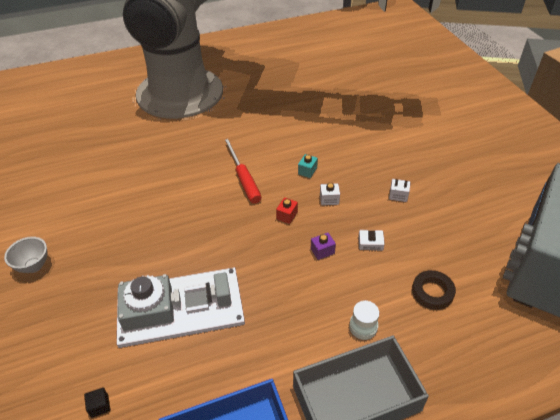

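View pics/side0.png

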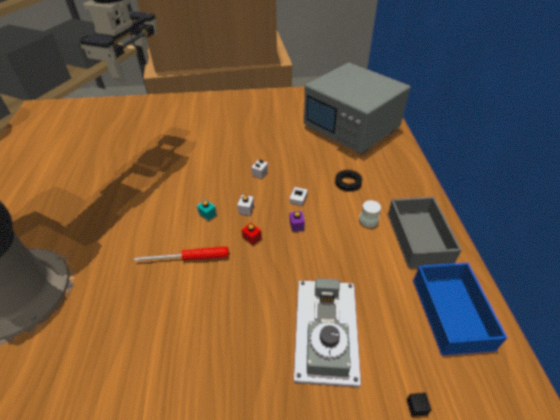

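View pics/wrist0.png

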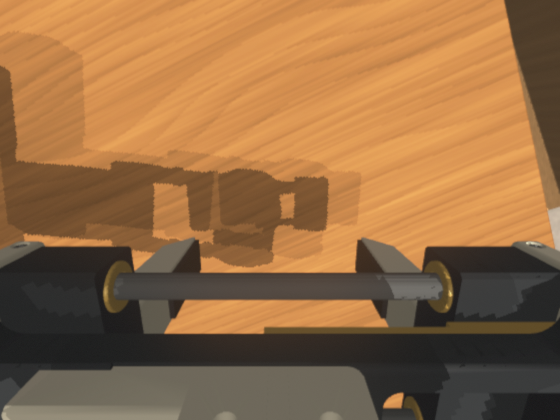

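The scene view shows metal cases at about (330,193), (400,189) and (371,239). The look-alikes are turquoise (308,165), red (287,210) and purple (323,245). The jig is at (180,305). I'll enlarge the cases next.

Run:
```python
from h import *
a=cv2.imread("pics/scene0.png")[145:265,270:420]; a=cv2.resize(a,None,fx=5,fy=5,interpolation=cv2.INTER_CUBIC)
cv2.imwrite("pics/c1.png",a)
b=cv2.imread("pics/side0.png")[150:245,190:320]; b=cv2.resize(b,None,fx=6,fy=6,interpolation=cv2.INTER_CUBIC)
cv2.imwrite("pics/c2.png",b)
c=cv2.imread("pics/scene0.png")[255:350,105:255]; c=cv2.resize(c,None,fx=5,fy=5,interpolation=cv2.INTER_CUBIC)
cv2.imwrite("pics/c3.png",c)
d=cv2.imread("pics/side0.png")[270:390,280:370]; d=cv2.resize(d,None,fx=5,fy=5,interpolation=cv2.INTER_CUBIC)
cv2.imwrite("pics/c4.png",d)
```

```text
(no output)
```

View pics/c1.png

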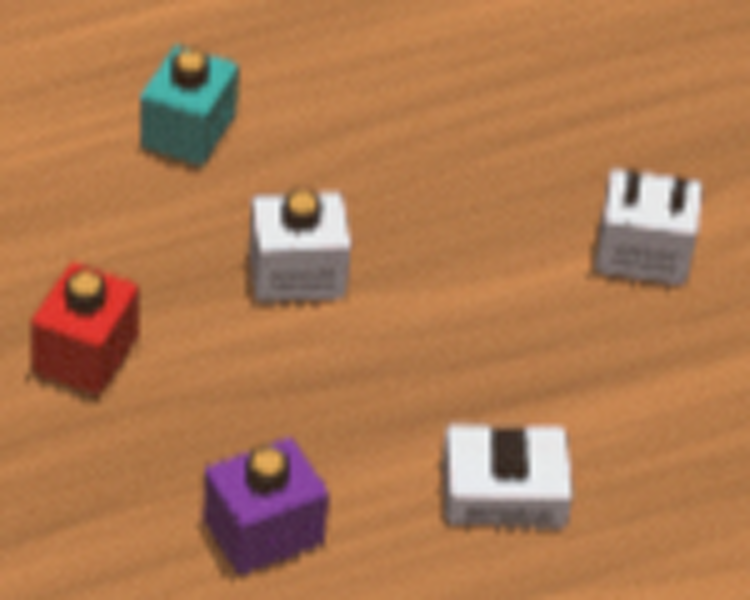

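View pics/c2.png

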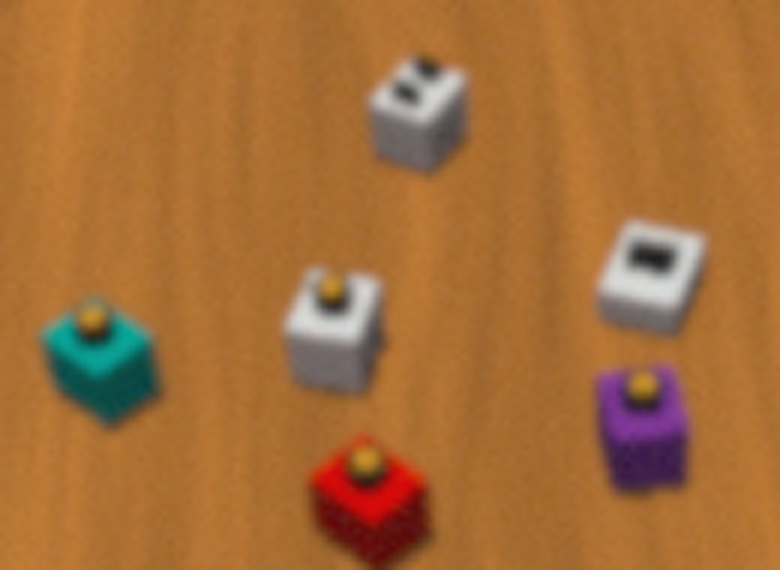

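View pics/c3.png

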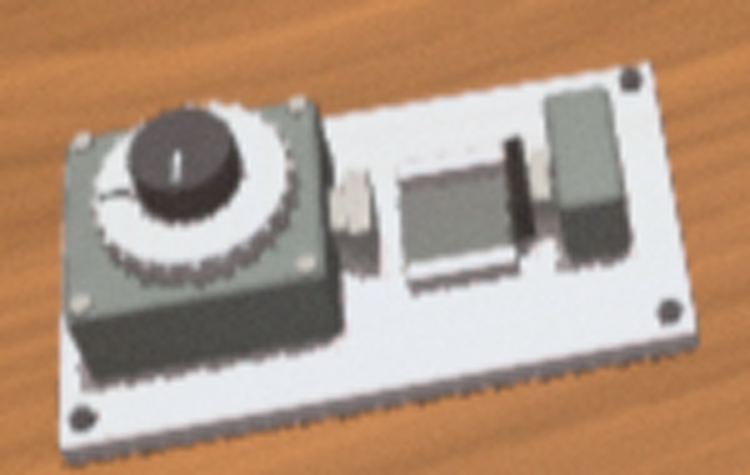

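View pics/c4.png

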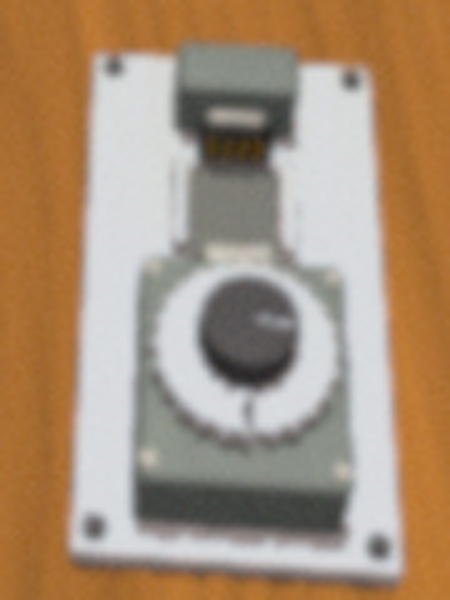

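Three metal cases could be the module. The one at scene (330,190) and side (245,202) has a single round connector with a gold centre, so that is the module. The case at scene (400,189) has two tabs (twin_tab), and the one at (371,239) is low with a flat block (flat_case). The coloured ones are decoys. Next I'll triangulate.

Run:
```python
from h import *
S=ld("scene0");D=ld("side0")
def tri(n,s,d):
    p,e=cross(ray(*S,*s),ray(*D,*d)); print(n,p.round(1),round(e,1)); return p
s=lambda x,y:(105+x/5-.4,255+y/5-.4); d=lambda x,y:(280+x/5-.4,270+y/5-.4)
tri("conn top",(270+302/5-.4,145+204/5-.4),(190+332/6-.4,150+288/6-.4))
k=tri("knob top",s(188,138),d(252,308))
# plate screws; side: far-left(114,66) far-right(350,80) near-left(94,527) near-right(378,547)
# scene: right-top(631,80) right-bot(670,311) left-bot(82,418)
a=tri("s1",s(631,80),d(114,66)); b=tri("s2",s(670,311),d(350,80)); c=tri("s3",s(82,418),d(378,547))
y=b-c; print("jig yaw(y dir) ",np.degrees(np.arctan2(y[1],y[0])), np.linalg.norm(y[:2]))
o=(a+c)/2; print("centre",o)
# block top centre
tri("blk",s(580,100),d(240,62))
# twin, flat
tri("twin",(270+655/5,145+195/5),(190+418/6,150+85/6)); tri("flat",(270+510/5,145+450/5),(190+652/6,150+255/6))
# module top corners from scene at z=30
pts=[onz(*S,270+x/5-.4,145+yy/5-.4,30) for x,yy in [(252,198),(340,193),(350,243),(258,255)]]
print(np.array(pts).round(1)); 
pts=[onz(*D,190+x/6-.4,150+yy/6-.4,30) for x,yy in [(310,268),(382,275),(362,337),(288,325)]]
print(np.array(pts).round(1))
```

```text
conn top [476.1 196.8  39.1] 1.1
knob top [ 610.5 -179.3   82.9] 3.3
s1 [585.3 -36.5  13.9] 1.5
s2 [677.7 -50.7  13.5] 1.8
s3 [ 649.6 -232.7   13.5] 2.0
jig yaw(y dir)  81.21887600798564 184.18718899296235
centre [ 617.47110536 -134.59224748   13.70034068]
blk [625.2 -64.2  59.4] 11.6
twin [515.8 330.7  31.9] 2.5
flat [606.4 222.4  22.4] 2.9
[[456.8 184.7  30. ]
 [466.6 218.1  30. ]
 [493.4 210.2  30. ]
 [486.8 174.5  30. ]]
[[467.1 218.6  30. ]
 [495.9 211.8  30. ]
 [487.  176.8  30. ]
 [458.2 186.2  30. ]]
```

```bash
cat >> h.py <<'E'
def plan(p,yaw=None,o=None):
    """p: wanted grasp point world mm; yaw: wanted world direction of jaw (tool y) in deg mod 180"""
    o=o or bot.get_obs(); M=R.from_euler('xyz',o["tcp_rot"]).as_matrix(); t=np.array(o["tool_pos"])
    d=np.asarray(p,float)-159*M[:,0]-t
    cur=np.degrees(np.arctan2(M[1,1],M[0,1]))
    print("grasp now",(t+159*M[:,0]).round(1),"toolx",M[:,0].round(3),"jaw dir",cur.round(2),"j",np.round(o["joint_positions"],3),"t",o["time"],"w",round(o["grip_width"],1))
    s="shift cm %s"%(M.T@d/10).round(2)
    if yaw is not None:
        # turn about tool x (down) by +a lowers jaw yaw by a
        a=(cur-yaw+90)%180-90; s+=" turn deg %.2f"%a
    print(s)
E
python3 - <<'E'
from h import *
o=bot.get_obs();plan([476,197,120],-13,o)
M=R.from_euler('xyz',o["tcp_rot"]).as_matrix();print(M.round(3))
K,T=ld("wrist0"); T2=np.eye(4);T2[:3,:3]=M;T2[:3,3]=o["tool_pos"];Tc=np.linalg.inv(T2)@T;print(Tc.round(3))
# grasp point pixel
print(proj(K,T,T2[:3,3]+M@[159,0,0]),proj(K,T,T2[:3,3]+M@[178,0,0]))
E
```

```text
grasp now [215.3 478.5 245.2] toolx [-0.001 -0.001 -1.   ] jaw dir 65.77 j [ 1.002  0.343  1.525 -0.     1.275 -0.146] t 0.15 w 91.6
shift cm [ 12.53 -14.96  35.33] turn deg 78.77
[[-0.001  0.41   0.912]
 [-0.001  0.912 -0.41 ]
 [-1.    -0.001 -0.   ]]
[[-1.0000e-03 -2.7400e-01  9.6200e-01  2.0382e+01]
 [ 1.0000e+00 -1.0000e-03  0.0000e+00 -5.9000e-02]
 [ 1.0000e-03  9.6200e-01  2.7400e-01 -7.2644e+01]
 [ 0.0000e+00  0.0000e+00  0.0000e+00  1.0000e+00]]
[277.73917659 267.85217111] [277.71431012 252.48861496]
```

>>> {"op": "arm_command", "data": {
  "moves": [
    [9.0,-15.0,35.3,80,1],
    [9.0,-15.0,35.3,80,1],
    [9.0,-15.0,35.3,80,1],
    [9.0,-15.0,35.3,80,1],
    [9.0,-15.0,35.3,80,1],
    [9.0,-15.0,35.3,80,1],
    [9.0,-15.0,35.3,80,1],
    [9.0,-15.0,35.3,80,1],
    [9.0,-15.0,35.3,80,1],
    [9.0,-15.0,35.3,80,1]
  ]
}}

```text
time: 1.15
tool_pos: [476.5, 195.5, 313.5]
tcp_rot: [-0.768, 1.568, -2.595]
contact_force: [-0.5, 0.1, 0.4]
grip_width: 92.0
```

>>> {"op": "arm_command", "data": {
  "moves": [
    [0,0,0,0,1],
    [0,0,0,0,1]
  ]
}}

```text
time: 1.35
tool_pos: [476.5, 195.4, 313.2]
tcp_rot: [-0.809, 1.568, -2.635]
contact_force: [-0.0, -0.7, -0.2]
grip_width: 92.0
```

Run:
```python
from h import *
f,K,T,o=save("wrist","w1"); plan([476,197,150],-15,o); print(proj(K,T,[476,197,39]))
```

```text
grasp now [476.  195.2 154.2] toolx [-0.003 -0.002 -1.   ] jaw dir -14.61 j [ 2.410e-01  4.190e-01  1.682e+00 -1.000e-03  1.044e+00  4.960e-01] t 1.35 w 92.0
shift cm [ 0.42 -0.05 -0.18] turn deg 0.39
[276.10106423 206.48077261]
```

View pics/w1.png

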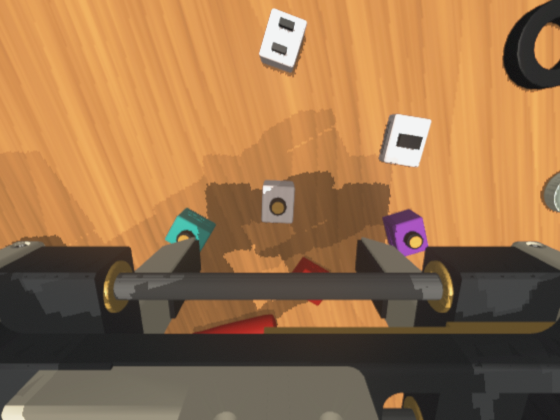

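The wrist view shows the module, with its round connector, at (278,203) between the fingers. The turquoise case is at (188,232), red at (312,268) and purple at (408,233). I'll partly close the jaws so they keep clear, then enlarge the module and measure its edges.

Run:
```python
from h import *
f=cv2.imread("pics/w1.png")[170:235,245:310]; cv2.imwrite("pics/c5.png",cv2.resize(f,None,fx=9,fy=9,interpolation=cv2.INTER_CUBIC))
```

```text
(no output)
```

View pics/c5.png

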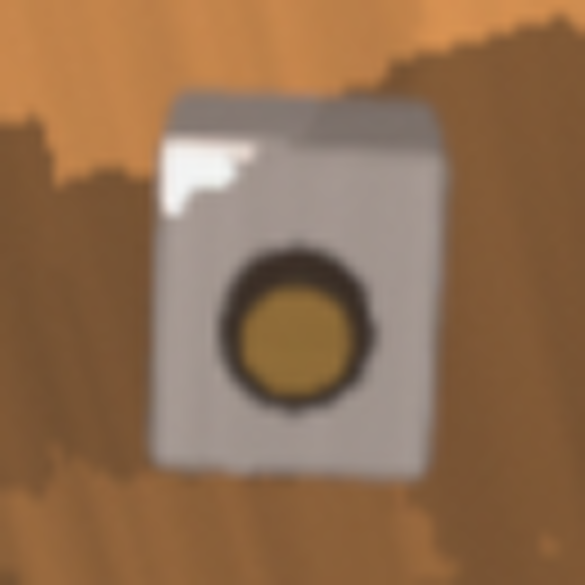

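>>> {"op": "arm_command", "data": {
  "moves": [
    [3,0,0,0,0.55],
    [3,0,0,0,0.55],
    [3,0,0,0,0.55],
    [3,0,0,0,0.55]
  ]
}}

```text
time: 1.8
tool_pos: [476.6, 195.9, 284.4]
tcp_rot: [-0.56, 1.569, -2.384]
contact_force: [0.9, -0.6, 1.2]
grip_width: 64.6
```

Run:
```python
from h import *
f,K,T,o=save("wrist","w2"); plan([476,197,150],-15,o)
f=f[150:260,220:340]; cv2.imwrite("pics/c6.png",cv2.resize(f,None,fx=5,fy=5,interpolation=cv2.INTER_CUBIC))
```

```text
grasp now [476.4 195.7 125.4] toolx [-0.001 -0.001 -1.   ] jaw dir -14.55 j [ 2.410e-01  4.560e-01  1.716e+00 -1.000e-03  9.710e-01  4.960e-01] t 1.8 w 64.6
shift cm [-2.46 -0.07 -0.11] turn deg 0.45
```

View pics/c6.png

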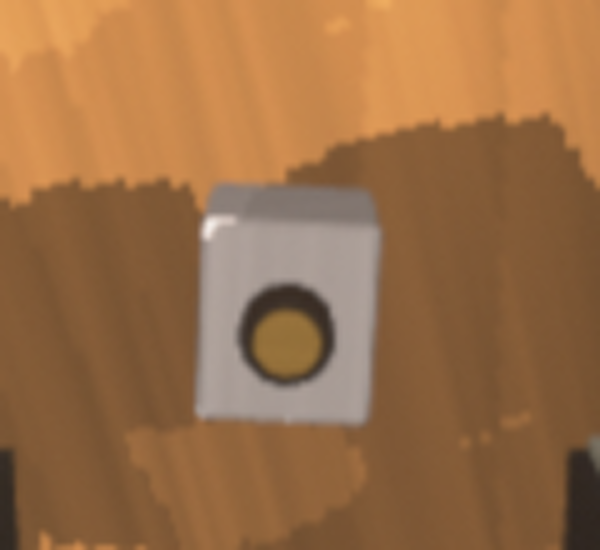

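Run:
```python
from h import *
A=ld("w1");B=ld("w2");D=ld("side0");S=ld("scene0")
a=[(245+x/9-.45,170+y/9-.45) for x,y in [(162,140),(444,150),(430,478),(150,466)]]
b=[(220+x/5-.4,150+y/5-.4) for x,y in [(205,217),(380,228),(368,424),(198,416)]]
for V,q in((A,a),(B,b)):
    P=np.array([onz(*V,*p,30) for p in q]); print(P.round(1).tolist(),"c",P.mean(0).round(1))
    x=P[1]-P[0]+P[2]-P[3]; y=P[0]-P[3]+P[1]-P[2]; print(np.degrees(np.arctan2(x[1],x[0])),np.degrees(np.arctan2(y[1],y[0])),np.linalg.norm(x)/2,np.linalg.norm(y)/2)
# scales without height knowledge: cross scene view for height of top centre
ca=np.mean(b,0)
# scene crop c1 top corners and side crop c2
cs=np.mean([(270+x/5-.4,145+y/5-.4) for x,y in [(252,198),(340,193),(350,243),(258,255)]],0)
cd=np.mean([(190+x/6-.4,150+y/6-.4) for x,y in [(310,268),(382,275),(362,337),(288,325)]],0)
for n,r in(("w2-scene",(ray(*B,*ca),ray(*S,*cs))),("w2-side",(ray(*B,*ca),ray(*D,*cd))),("scene-side",(ray(*S,*cs),ray(*D,*cd)))): print(n,cross(*r))
```

```text
[[468.4, 217.3, 30.0], [495.9, 209.1, 30.0], [486.1, 175.2, 30.0], [457.9, 183.9, 30.0]] c [477.1 196.4  30. ]
-16.933173758025376 73.14618227900857 29.122531960540794 35.154177979072536
[[468.7, 217.3, 30.0], [496.1, 208.3, 30.0], [486.0, 175.3, 30.0], [458.2, 184.0, 30.0]] c [477.2 196.2  30. ]
-17.843591892765946 72.74293937913002 28.951030169286362 34.70538254603397
w2-scene (array([477.18023916, 196.56772678,  30.92567579]), np.float64(0.6953433040809166))
w2-side (array([477.26651367, 196.90191926,  31.12471398]), np.float64(0.32652180048320534))
scene-side (array([477.2114159 , 196.26257586,  31.5084106 ]), np.float64(0.36949320403563873))
```

Run:
```python
from h import *
plan([477.2,196.4,30],-17.2)
```

```text
grasp now [476.5 195.6 125.4] toolx [-0.001 -0.001 -1.   ] jaw dir -14.57 j [ 2.410e-01  4.560e-01  1.716e+00 -1.000e-03  9.710e-01  4.960e-01] t 1.85 w 60.5
shift cm [ 9.54  0.05 -0.11] turn deg 2.63
```

>>> {"op": "arm_command", "data": {
  "moves": [
    [0,0.05,-0.1,2.6,0.55],
    [2,0.05,-0.1,2.6,0.55],
    [4,0.05,-0.1,2.6,0.55],
    [6,0.05,-0.1,2.6,0.55],
    [8,0.05,-0.1,2.6,0.55],
    [9.0,0.05,-0.1,2.6,0.55],
    [9.5,0.05,-0.1,2.6,0.55],
    [9.5,0.05,-0.1,2.6,0.55]
  ]
}}

```text
time: 2.65
tool_pos: [477.4, 196.6, 189.6]
tcp_rot: [-0.345, 1.57, -2.215]
contact_force: [0.0, -0.6, -0.9]
grip_width: 50.6
```

Run:
```python
from h import *
f,K,T,o=save("wrist","w3"); plan([477.2,196.4,30],-17.2,o); print(o["contact_force"],o["moment"])
```

```text
grasp now [477.3 196.4  30.6] toolx [-0.001 -0.001 -1.   ] jaw dir -17.16 j [ 2.420e-01  6.030e-01  1.792e+00 -1.000e-03  7.480e-01  5.430e-01] t 2.65 w 50.6
shift cm [ 0.06 -0.01  0.01] turn deg 0.04
[ 0.01006585 -0.56892133 -0.8636289 ] [-0.07970734  0.04497069  0.00344616]
```

View pics/w3.png

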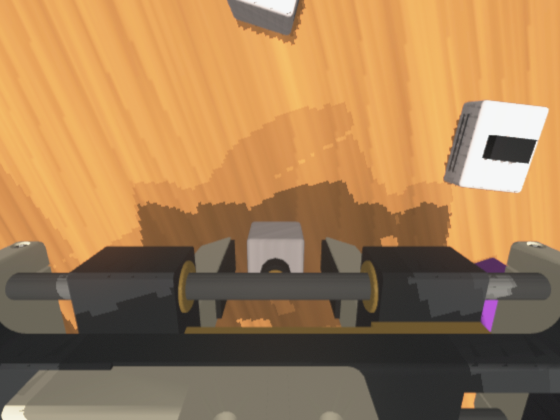

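The module is centred between the fingers at (275,250), and the jaws stand clear on both sides. I'll close on it and lift a little.

>>> {"op": "arm_command", "data": {
  "moves": [
    [0,0,0,0,0],
    [0,0,0,0,0],
    [0,0,0,0,0],
    [0,0,0,0,0],
    [0,0,0,0,0],
    [0,0,0,0,0]
  ]
}}

```text
time: 3.3
tool_pos: [477.6, 196.7, 190.5]
tcp_rot: [1.081, 1.57, -0.789]
contact_force: [-2.7, -0.3, 6.2]
grip_width: 29.5
```

>>> {"op": "arm_command", "data": {
  "moves": [
    [-2,0,0,0,0],
    [-5,0,0,0,0],
    [-9,0,0,0,0],
    [-12,0,0,0,0],
    [-12,0,0,0,0],
    [-12,0,0,0,0]
  ]
}}

```text
time: 3.9
tool_pos: [477.3, 196.7, 310.5]
tcp_rot: [1.442, 1.57, -0.429]
contact_force: [0.2, 0.0, -1.3]
grip_width: 29.3
```

Run:
```python
from h import *
f,K,T,o=save("wrist","w4"); plan([617,-117,150],-8.8,o); print(o["contact_force"],o["moment"])
```

```text
grasp now [477.5 196.6 151.5] toolx [ 0.001 -0.001 -1.   ] jaw dir -17.15 j [ 2.430e-01  4.230e-01  1.684e+00 -1.000e-03  1.034e+00  5.420e-01] t 3.9 w 29.3
shift cm [ 0.18 22.58 25.85] turn deg -8.35
[ 0.20752047  0.04569044 -1.2825883 ] [-0.08927601  0.07551544  0.04578689]
```

View pics/w4.png

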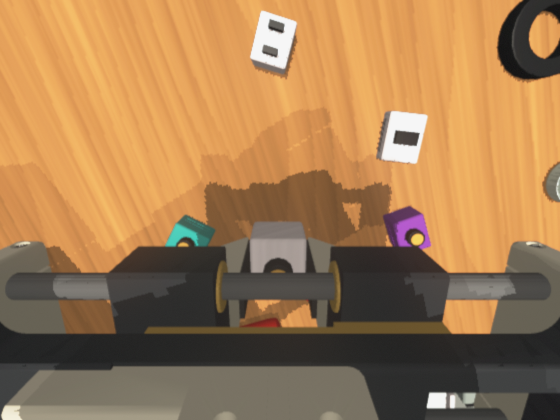

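Run:
```python
from h import *
plan([611,-165,180],-8.8)
```

```text
grasp now [476.9 196.5 150.5] toolx [-0.001 -0.001 -1.   ] jaw dir -17.16 j [ 2.430e-01  4.250e-01  1.685e+00 -1.000e-03  1.034e+00  5.420e-01] t 3.95 w 29.9
shift cm [-2.93 23.48 30.59] turn deg -8.36
```

>>> {"op": "arm_command", "data": {
  "moves": [
    [-3,3,4,-1,0],
    [-3,6,8,-2,0],
    [-3,9,12,-3,0],
    [-3,12,16,-4,0],
    [-3,15,20,-5,0],
    [-3,18,24,-6,0],
    [-3,21,28,-8.4,0],
    [-3,23.5,30.6,-8.4,0],
    [-3,23.5,30.6,-8.4,0],
    [-3,23.5,30.6,-8.4,0]
  ]
}}

```text
time: 4.95
tool_pos: [611.1, -165.9, 336.9]
tcp_rot: [-1.595, 1.565, 2.963]
contact_force: [0.3, 0.3, -2.0]
grip_width: 30.1
```

>>> {"op": "arm_command", "data": {
  "moves": [
    [0,0,0,0,0],
    [0,0,0,0,0]
  ]
}}

```text
time: 5.15
tool_pos: [610.7, -164.6, 335.8]
tcp_rot: [-1.676, 1.563, 2.882]
contact_force: [0.1, 0.7, -1.5]
grip_width: 29.5
```

Run:
```python
from h import *
f,K,T,o=save("wrist","w5"); plan([617,-117,150],-8.8,o); print(o["contact_force"],o["moment"])
c=f[0:250,130:430]; cv2.imwrite("pics/c7.png",cv2.resize(c,None,fx=2.4,fy=2.4,interpolation=cv2.INTER_CUBIC))
```

```text
grasp now [ 609.5 -164.3  176.8] toolx [-0.008  0.002 -1.   ] jaw dir -8.8 j [-3.840e-01  5.970e-01  1.301e+00 -1.000e-03  1.252e+00 -2.300e-01] t 5.15 w 29.5
shift cm [ 2.69  0.04 -4.79] turn deg 0.00
[ 0.11769486  0.72050898 -1.45717345] [-0.01772275  0.06145903 -0.01466228]
```

View pics/w5.png

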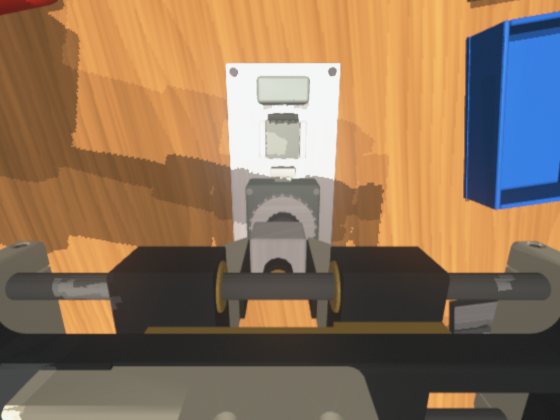

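View pics/c7.png

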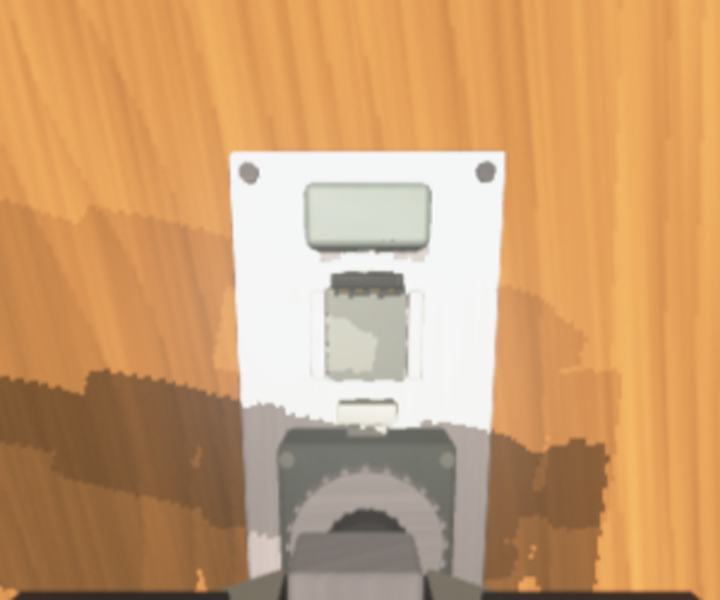

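Run:
```python
from h import *
V=ld("w5");D=ld("side0");S=ld("scene0")
w=lambda x,y:(130+x/2.4-.3,y/2.4-.3)
s=lambda x,y:(105+x/5-.4,255+y/5-.4); d=lambda x,y:(280+x/5-.4,270+y/5-.4)
def X(n,a,b):
    p,e=cross(a,b); print(n,p.round(1),round(e,1)); return p
W=lambda x,y:ray(*V,*w(x,y))
a=X("screwL w-side",W(248,172),ray(*D,*d(114,66))); a2=X("screwL w-scene",W(248,172),ray(*S,*s(631,80)))
b=X("screwR w-side",W(485,172),ray(*D,*d(350,80))); b2=X("screwR w-scene",W(485,172),ray(*S,*s(670,311)))
A=onz(*V,*w(248,172),12);B=onz(*V,*w(485,172),12); x=B-A; print(A,B,"x dir",np.degrees(np.arctan2(x[1],x[0])),np.linalg.norm(x))
# nest floor: end at gearbox side (324..408,380), z=14
L=onz(*V,*w(324,380),14);Rr=onz(*V,*w(408,380),14); print("floor front edge",L.round(1),Rr.round(1),np.linalg.norm(L-Rr),(L+Rr)/2)
# rail tops: outer/inner corners front; z=22
for n,p in dict(Lo=(311,380),Li=(326,380),Ri=(407,380),Ro=(422,380),LoT=(313,291),RoT=(424,291)).items(): print(n,onz(*V,*w(*p),22).round(1))
print("block top z47 corners mid",onz(*V,*w(368,184),47).round(1),onz(*V,*w(368,245),47).round(1), onz(*V,*w(306,215),47).round(1),onz(*V,*w(431,215),47).round(1))
# nest floor front corners in scene view crop c3: (402,262)? and (518... )
X("floor corner L scene", W(324,380),ray(*S,*s(400,178)))
X("floor corner R scene", W(408,380),ray(*S,*s(405,258)))
print("plate edges far", onz(*V,*w(230,153),12),onz(*V,*w(505,153),12))
```

```text
screwL w-side [585.9 -37.5  14. ] 0.6
screwL w-scene [586.3 -37.1  15.8] 1.8
screwR w-side [678.2 -52.2  14.4] 0.6
screwR w-scene [678.3 -51.2  15.3] 2.2
[585.95399202 -37.28691419  12.        ] [678.95186287 -51.88176685  12.        ] x dir -8.919106771223522 94.13614453036443
floor front edge [ 602.4 -122.7   14. ] [ 637.8 -128.1   14. ] 35.807955018896486 [ 620.0746768  -125.41268077   14.        ]
Lo [ 597.6 -121.    22. ]
Li [ 603.8 -122.    22. ]
Ri [ 637.  -127.1   22. ]
Ro [ 643.1 -128.1   22. ]
LoT [604.4 -86.2  22. ]
RoT [648.4 -93.1  22. ]
block top z47 corners mid [631.4 -54.   47. ] [628.4 -74.1  47. ] [608.  -60.7  47. ] [652.1 -67.5  47. ]
floor corner L scene [ 603.2 -120.6   23.7] 2.1
floor corner R scene [ 637.2 -125.7   28. ] 1.4
plate edges far [580.26226809 -29.41253416  12.        ] [687.43740814 -46.25439983  12.        ]
```

Run:
```python
from h import *
V=ld("w5")
f=cv2.imread("pics/w5.png")[105:190,255:315]; cv2.imwrite("pics/c8.png",cv2.resize(f,None,fx=7,fy=7,interpolation=cv2.INTER_CUBIC))
th=np.radians(81.1); ey=np.array([np.cos(th),np.sin(th)]); ex=np.array([np.sin(th),-np.cos(th)])
N=np.array([623.4,-107.1])
print("cam jig", ex@(V[1][:2,3]-N),ey@(V[1][:2,3]-N),V[1][2,3])
```

```text
cam jig -2.4037316962911444 14.961602591850994 315.59877973838746
```

View pics/c8.png

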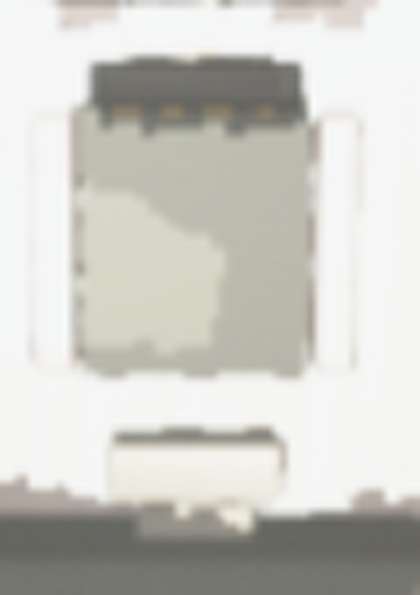

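Run:
```python
from h import *
V=ld("w5")
th=np.radians(81.1); ey=np.array([np.cos(th),np.sin(th)]); ex=np.array([np.sin(th),-np.cos(th)])
N=np.array([623.4,-107.1])
c=lambda x,y:(255+x/7-.43,105+y/7-.43)
def j(n,p,z):
    q=onz(*V,*c(*p),z)[:2]-N; print(n,(ex@q).round(1),(ey@q).round(1))
for x in(95,300): j("plate front top z34",(x,110),34); j("pl front bottom 14",(x,126),16)
for x in(112,282): j("pusher front top 37",(x,445),37); j("pusher front bottom 19",(x,430),19)
j("floor end",(80,375),14);j("floor end",(303,375),14)
for p in[(36,115),(360,115),(30,368),(355,368),(73,240),(316,240)]: j("rail",p,22)
```

```text
plate front top z34 -13.7 18.2
pl front bottom 14 -14.5 16.2
plate front top z34 13.3 18.2
pl front bottom 14 14.3 16.3
pusher front top 37 -11.6 -25.6
pusher front bottom 19 -12.2 -26.1
pusher front top 37 11.5 -25.6
pusher front bottom 19 12.4 -26.0
floor end -17.0 -18.8
floor end 15.6 -18.7
rail -22.3 17.7
rail 22.2 17.7
rail -23.7 -16.9
rail 22.5 -16.8
rail -17.4 0.9
rail 16.5 0.9
```

Run:
```python
from h import *
plan([622.5,-111,75],-8.9); plan([622.5,-111,48],-8.9)
```

```text
grasp now [ 609.8 -164.4  177.4] toolx [-0.007  0.002 -1.   ] jaw dir -8.79 j [-3.840e-01  5.960e-01  1.300e+00 -1.000e-03  1.252e+00 -2.300e-01] t 5.2 w 29.9
shift cm [10.24  0.51 -5.47] turn deg 0.11
grasp now [ 609.8 -164.4  177.4] toolx [-0.007  0.002 -1.   ] jaw dir -8.79 j [-3.840e-01  5.960e-01  1.300e+00 -1.000e-03  1.252e+00 -2.300e-01] t 5.2 w 29.9
shift cm [12.94  0.53 -5.46] turn deg 0.11
```

>>> {"op": "arm_command", "data": {
  "moves": [
    [0,0.2,-2,0,0],
    [0,0.4,-4,0,0],
    [0,0.5,-5.5,0,0],
    [3,0.5,-5.5,0,0],
    [6,0.5,-5.5,0,0],
    [8.5,0.5,-5.5,0,0],
    [10,0.5,-5.5,0,0],
    [10,0.5,-5.5,0,0],
    [10,0.5,-5.5,0,0]
  ]
}}

```text
time: 6.1
tool_pos: [623.8, -110.5, 236.9]
tcp_rot: [-1.64, 1.564, 2.919]
contact_force: [1.2, 0.4, -0.9]
grip_width: 30.1
```

Run:
```python
from h import *
f,K,T,o=save("wrist","w6"); plan([622.5,-111,48],-8.9,o); print(o["contact_force"],o["moment"])
f,K,T,o=save("side","side6");c=f[250:390,260:380]; cv2.imwrite("pics/c9.png",cv2.resize(c,None,fx=4.2,fy=4.2,interpolation=cv2.INTER_CUBIC))
f,K,T,o=save("scene","scene6");c=f[210:350,90:260]; cv2.imwrite("pics/c10.png",cv2.resize(c,None,fx=4.2,fy=4.2,interpolation=cv2.INTER_CUBIC))
```

```text
grasp now [ 622.7 -110.2   77.9] toolx [-0.006  0.001 -1.   ] jaw dir -8.75 j [-2.960e-01  7.010e-01  1.403e+00 -1.000e-03  1.045e+00 -1.430e-01] t 6.1 w 30.1
shift cm [2.99 0.01 0.08] turn deg 0.15
[ 1.23209311  0.43080177 -0.8975304 ] [-0.01471112  0.00611222 -0.02587777]
```

View pics/w6.png

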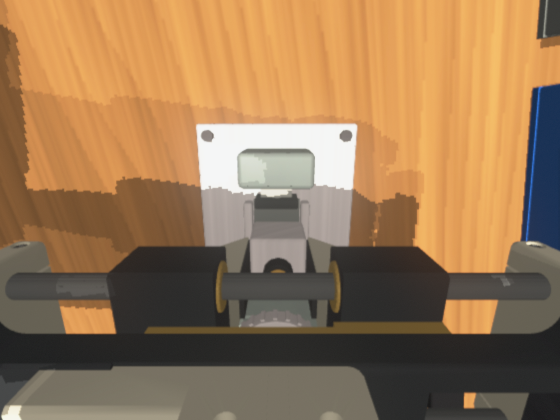

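View pics/c9.png

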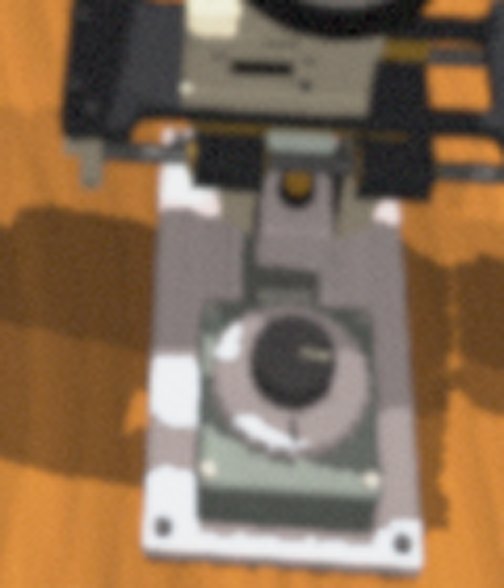

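View pics/c10.png

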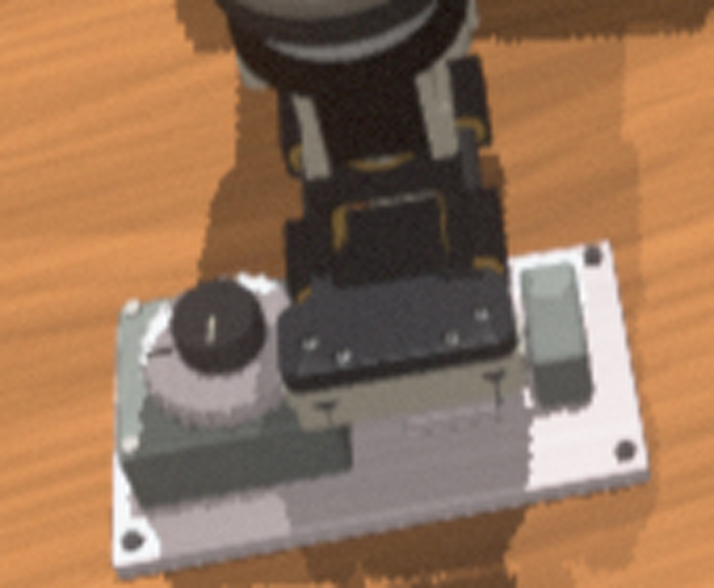

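In the wrist view the module (columns 250–305) is centred over the rails (245–308). I'll lower it, watching the force.

>>> {"op": "arm_command", "data": {
  "moves": [
    [1,0,0.1,0.1,0],
    [2,0,0.1,0.1,0],
    [2.7,0,0.1,0.1,0],
    [2.9,0,0.1,0.1,0],
    [2.9,0,0.1,0.1,0]
  ]
}}

```text
time: 6.75
tool_pos: [623.5, -111.8, 208.1]
tcp_rot: [-1.637, 1.565, 2.921]
contact_force: [-0.2, 0.4, -1.0]
grip_width: 29.6
```

>>> {"op": "arm_command", "data": {
  "moves": [
    [0.1,0,0,0,0],
    [0.1,0,0,0,0]
  ]
}}

```text
time: 6.95
tool_pos: [623.6, -111.8, 207.1]
tcp_rot: [-1.63, 1.565, 2.928]
contact_force: [0.1, -0.0, -1.7]
grip_width: 29.6
```

>>> {"op": "arm_command", "data": {
  "moves": [
    [0.1,0,0,0,0],
    [0.1,0,0,0,0]
  ]
}}

```text
time: 7.15
tool_pos: [623.6, -111.8, 206.2]
tcp_rot: [-1.634, 1.565, 2.923]
contact_force: [-0.1, -0.8, -1.5]
grip_width: 30.0
```

>>> {"op": "arm_command", "data": {
  "moves": [
    [0.1,0,0,0,0],
    [0.1,0,0,0,0]
  ]
}}

```text
time: 7.35
tool_pos: [623.5, -111.8, 205.2]
tcp_rot: [-1.628, 1.565, 2.93]
contact_force: [-0.3, 1.2, -1.6]
grip_width: 29.8
```

>>> {"op": "arm_command", "data": {
  "moves": [
    [0.1,0,0,0,0],
    [0.1,0,0,0,0]
  ]
}}

```text
time: 7.55
tool_pos: [623.6, -111.8, 204.6]
tcp_rot: [-1.617, 1.566, 2.941]
contact_force: [-1.5, 0.4, 1.6]
grip_width: 30.0
```

>>> {"op": "arm_command", "data": {
  "moves": [
    [0.05,0,0,0,0],
    [0.05,0,0,0,0]
  ]
}}

```text
time: 7.75
tool_pos: [623.5, -111.8, 204.6]
tcp_rot: [-1.603, 1.566, 2.954]
contact_force: [-2.5, 1.1, 5.3]
grip_width: 29.5
```

The module touched down at TCP z = 204.6 mm, against 204.5 expected for the nest floor. I'll release it.

>>> {"op": "arm_command", "data": {
  "moves": [
    [0,0,0,0,0.55],
    [0,0,0,0,0.55],
    [0,0,0,0,0.55],
    [0,0,0,0,0.55],
    [0,0,0,0,0.55]
  ]
}}

```text
time: 8.25
tool_pos: [623.5, -111.8, 204.4]
tcp_rot: [-1.615, 1.566, 2.942]
contact_force: [-0.6, -0.0, 0.4]
grip_width: 49.9
```

>>> {"op": "arm_command", "data": {
  "moves": [
    [-2,0,0,0,0.55],
    [-5,0,0,0,0.55],
    [-8,0,0,0,0.55],
    [-12,0,0,0,0.55],
    [-12,0,0,0,0.55],
    [-12,0,3,0,0.55],
    [-12,0,6,0,0.55],
    [-12,0,6,0,0.55],
    [-12,0,6,0,0.55]
  ]
}}

```text
time: 9.15
tool_pos: [614.7, -171.7, 323.8]
tcp_rot: [-1.699, 1.565, 2.857]
contact_force: [-0.1, 0.5, -0.4]
grip_width: 50.4
```

Run:
```python
from h import *
f,K,T,o=save("wrist","w7"); plan([611,-175,84],-8.9,o); print(o["contact_force"],o["moment"])
c=f[70:240,190:370]; cv2.imwrite("pics/c11.png",cv2.resize(c,None,fx=3.5,fy=3.5,interpolation=cv2.INTER_CUBIC))
f,K,T,o=save("side","side7");c=f[250:390,260:380]; cv2.imwrite("pics/c12.png",cv2.resize(c,None,fx=4.2,fy=4.2,interpolation=cv2.INTER_CUBIC))
```

```text
grasp now [ 613.8 -171.4  164.8] toolx [-0.006  0.002 -1.   ] jaw dir -8.96 j [-3.920e-01  6.170e-01  1.298e+00 -1.000e-03  1.232e+00 -2.360e-01] t 9.15 w 50.4
shift cm [ 8.08 -0.18  0.4 ] turn deg -0.06
[-0.14712176  0.45858286 -0.42414702] [-0.02780405  0.08536261 -0.02819109]
```

View pics/w7.png

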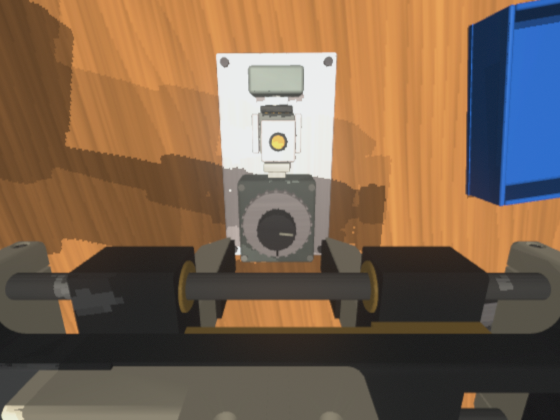

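View pics/c11.png

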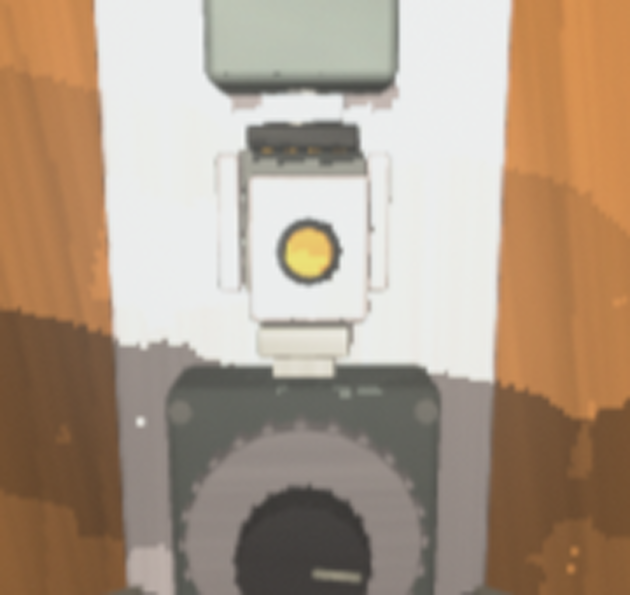

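View pics/c12.png

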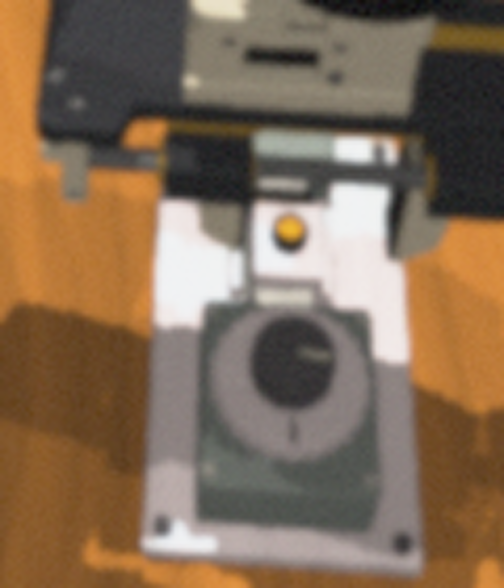

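The module stands upright between the rails (wrist 278,138). There is a gap to the contact plate, and the pusher at (278,168) is just short of it. The fine knob is at (276,230), with its mark pointing right. I'll measure the knob centre.

Run:
```python
from h import *
f=cv2.imread("pics/w7.png"); g=cv2.cvtColor(f,cv2.COLOR_BGR2GRAY)
c=f[185:262,232:322]; cv2.imwrite("pics/c13.png",cv2.resize(c,None,fx=7,fy=7,interpolation=cv2.INTER_CUBIC))
```

```text
(no output)
```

View pics/c13.png

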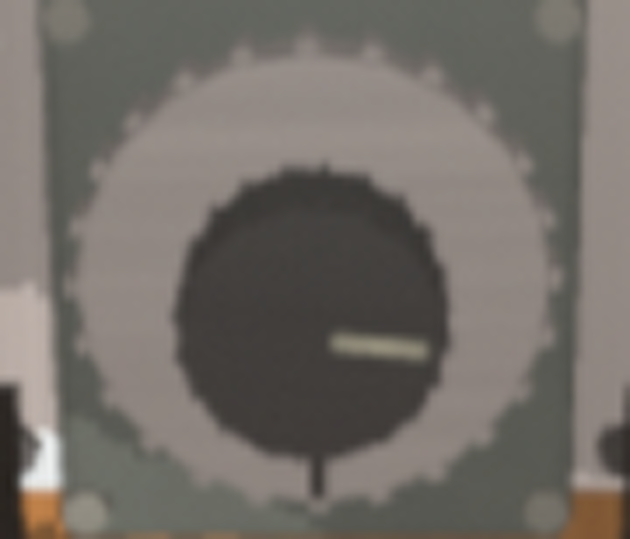

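Run:
```python
from h import *
V=ld("w7");D=ld("side0");S=ld("scene0")
c=lambda x,y:(232+x/7-.43,185+y/7-.43)
s=lambda x,y:(105+x/5-.4,255+y/5-.4); d=lambda x,y:(280+x/5-.4,270+y/5-.4)
k=onz(*V,*c(312,331),80); r=onz(*V,*c(313,274),62); print("knob",k.round(1),"ring",r.round(1))
g=np.mean([onz(*V,*c(*p),50) for p in[(66,18),(558,18),(85,510),(546,512)]],0); print("gearbox screws ctr",g.round(1))
L=onz(*V,*c(177,331),80);Rr=onz(*V,*c(448,331),80);print("diam",np.linalg.norm(L-Rr))
print("tri w-side",cross(ray(*V,*c(312,331)),ray(*D,*d(250,313))))
print("tri w-scene",cross(ray(*V,*c(312,331)),ray(*S,*s(185,135))))
th=np.radians(81.1); ey=np.array([np.cos(th),np.sin(th)]); print("from nest",np.array([623.4,-107.1])-77*ey)
plan([k[0],k[1],120],-8.9)
```

```text
knob [ 611.6 -182.1   80. ] ring [ 611.6 -181.4   62. ]
gearbox screws ctr [ 610.9 -185.3   50. ]
diam 31.532271041658177
tri w-side (array([ 611.16094319, -181.65812834,   80.89193677]), np.float64(1.0336312402376164))
tri w-scene (array([ 612.34675732, -178.53500631,   88.80806066]), np.float64(0.6455842097138311))
from nest [ 611.48730025 -183.17290966]
grasp now [ 614.1 -170.2  165. ] toolx [-0.005  0.002 -1.   ] jaw dir -8.85 j [-3.900e-01  6.170e-01  1.298e+00 -1.000e-03  1.232e+00 -2.360e-01] t 9.25 w 51.0
shift cm [ 4.5  -0.04  1.22] turn deg 0.05
```

Run:
```python
from h import *
for i in range(6):
    bot.capture("side"); o=bot.get_obs(); print(o["time"],o["moment"].round(3),o["contact_force"].round(2))
plan([611.5,-182,86],-8.9)
```

```text
9.3 [-0.104 -0.006 -0.054] [ 0.53  0.57 -0.11]
9.35 [-0.074  0.049 -0.015] [ 0.27 -0.92  0.32]
9.4 [-0.097  0.05  -0.04 ] [ 0.62 -0.77  0.2 ]
9.45 [-0.067  0.072  0.007] [ 0.79 -0.08  0.45]
9.5 [-0.093  0.054 -0.052] [-0.52 -0.41  0.21]
9.55 [-0.084  0.149 -0.003] [ 0.47  0.73 -0.1 ]
grasp now [ 614.3 -170.4  165.4] toolx [-0.005  0.001 -1.   ] jaw dir -8.82 j [-3.900e-01  6.160e-01  1.298e+00 -1.000e-03  1.232e+00 -2.360e-01] t 9.55 w 50.4
shift cm [ 7.94 -0.06  1.19] turn deg 0.08
```

>>> {"op": "arm_command", "data": {
  "moves": [
    [0,-0.05,1.2,0,0.55],
    [3,-0.05,1.2,0,0.55],
    [5,-0.05,1.2,0,0.55],
    [7,-0.05,1.2,0,0.55],
    [7.8,-0.05,1.2,0,0.55],
    [7.9,-0.05,1.2,0,0.55],
    [7.9,-0.05,1.2,0,0.55]
  ]
}}

```text
time: 10.25
tool_pos: [612.5, -182.7, 246.1]
tcp_rot: [-1.544, 1.567, 3.015]
contact_force: [1.2, -0.1, -0.0]
grip_width: 50.5
```

```bash
cat >> h.py <<'E'
def rd(n=8):
    m=[];t5=[]
    for i in range(n):
        bot.capture("side"); o=bot.get_obs(); m.append(o["moment"][2]); t5.append(o["tau"][5])
    M=R.from_euler('xyz',o["tcp_rot"]).as_matrix()
    print("t %.2f mz %.3f sd %.3f tau6 %.4f sd %.4f q6 %.4f jaw %.2f w %.1f F %s tcp %s"%(o["time"],np.mean(m),np.std(m),np.mean(t5),np.std(t5),o["joint_positions"][5],np.degrees(np.arctan2(M[1,1],M[0,1])),o["grip_width"],o["contact_force"].round(1),o["tool_pos"].round(1)))
E
python3 - <<'E'
from h import *
f,K,T,o=save("wrist","w8"); plan([611.5,-182,86],-8.9,o); rd(6)
E
```

```text
grasp now [ 611.9 -182.6   87.1] toolx [-0.004  0.    -1.   ] jaw dir -8.83 j [-4.090e-01  6.980e-01  1.378e+00 -1.000e-03  1.069e+00 -2.550e-01] t 10.25 w 50.5
shift cm [ 0.11 -0.05 -0.05] turn deg 0.07
t 10.60 mz -0.001 sd 0.028 tau6 -0.0018 sd 0.0008 q6 -0.2544 jaw -8.82 w 50.4 F [-0.5 -1.   1.2] tcp [ 612.4 -182.3  246. ]
```

View pics/w8.png

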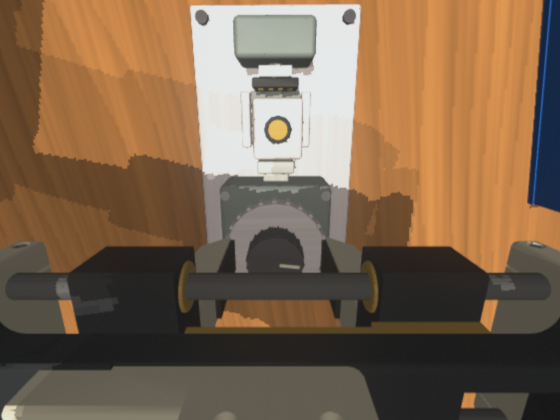

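The knob at (275,250) lies between the open fingers. The tips are at z≈68 mm, above the ring top at 62. I'll close on it.

>>> {"op": "arm_command", "data": {
  "moves": [
    [0.1,-0.05,-0.05,0,0.4],
    [0.1,-0.05,-0.05,0,0.3],
    [0.1,-0.05,-0.05,0,0],
    [0.1,-0.05,-0.05,0,0],
    [0.1,-0.05,-0.05,0,0],
    [0.1,-0.05,-0.05,0,0]
  ]
}}

```text
time: 11.2
tool_pos: [611.5, -181.6, 244.9]
tcp_rot: [-1.61, 1.565, 2.949]
contact_force: [-5.7, 1.0, 2.9]
grip_width: 29.9
```

Run:
```python
from h import *
rd(6)
```

```text
t 11.50 mz 0.029 sd 0.024 tau6 0.0118 sd 0.0000 q6 -0.2539 jaw -8.82 w 30.2 F [-5.   1.1  4.1] tcp [ 611.5 -181.6  244.9]
```

>>> {"op": "arm_command", "data": {
  "moves": [
    [0,0,0,1.5,0],
    [0,0,0,3,0],
    [0,0,0,4.5,0],
    [0,0,0,6,0]
  ]
}}

```text
time: 11.9
tool_pos: [611.6, -181.6, 245.0]
tcp_rot: [-1.49, 1.565, 2.962]
contact_force: [-2.8, -0.5, 2.3]
grip_width: 29.9
```

Run:
```python
from h import *
o=bot.get_obs(); print(o["tau"][5],o["moment"]); rd(8)
save("wrist","w9"); c=cv2.imread("pics/w9.png")[0:300,150:410]; cv2.imwrite("pics/c14.png",cv2.resize(c,None,fx=2,fy=2))
```

```text
-0.04927048925310373 [-0.04324007  0.51428338  0.24826871]
t 12.30 mz 0.169 sd 0.045 tau6 0.2137 sd 0.1011 q6 -0.1492 jaw -14.81 w 30.1 F [-2.2 -0.7  2.5] tcp [ 611.6 -181.6  244.9]
```

View pics/c14.png

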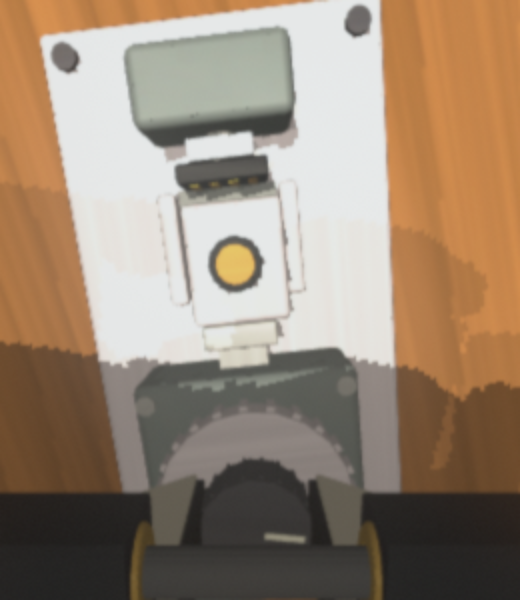

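>>> {"op": "arm_command", "data": {
  "moves": [
    [0,0,0,1.5,0],
    [0,0,0,3,0],
    [0,0,0,4.5,0],
    [0,0,0,6,0]
  ]
}}

```text
time: 12.75
tool_pos: [611.6, -181.6, 245.0]
tcp_rot: [-1.388, 1.565, 2.959]
contact_force: [-0.3, -0.0, 0.4]
grip_width: 30.2
```

```bash
cat >> h.py <<'E'
def rq(n=6):
    o=bot.get_obs(); m=[o["moment"][2]]; t=[o["tau"][5]]
    for i in range(n):
        bot.capture("side"); o=bot.get_obs(); m.append(o["moment"][2]); t.append(o["tau"][5])
    M=R.from_euler('xyz',o["tcp_rot"]).as_matrix()
    print("t %.2f jaw %.2f F %s"%(o["time"],np.degrees(np.arctan2(M[1,1],M[0,1])),o["contact_force"].round(1)),"mz",np.round(m,3),"tau",np.round(t,3))
E
python3 - <<'E'
from h import *
rq()
E
```

```text
t 13.05 jaw -20.82 F [-0.7  0.7  1.1] mz [0.326 0.249 0.157 0.165 0.157 0.147 0.183] tau [-0.034  0.14   0.468  0.287  0.205  0.178  0.17 ]
```

>>> {"op": "arm_command", "data": {
  "moves": [
    [0,0,0,1.5,0],
    [0,0,0,3,0],
    [0,0,0,4.5,0],
    [0,0,0,6,0]
  ]
}}

```text
time: 13.45
tool_pos: [611.7, -181.7, 245.0]
tcp_rot: [-1.285, 1.566, 2.957]
contact_force: [-1.0, -0.2, 0.9]
grip_width: 29.7
```

Run:
```python
from h import *
rq()
save("wrist","w10"); c=cv2.imread("pics/w10.png")[0:300,150:410]; cv2.imwrite("pics/c15.png",cv2.resize(c,None,fx=2,fy=2))
```

```text
t 13.75 jaw -26.82 F [ 0.8 -0.4 -0.3] mz [0.298 0.238 0.185 0.198 0.161 0.138 0.16 ] tau [-0.033  0.142  0.471  0.29   0.208  0.181  0.173]
```

View pics/c15.png

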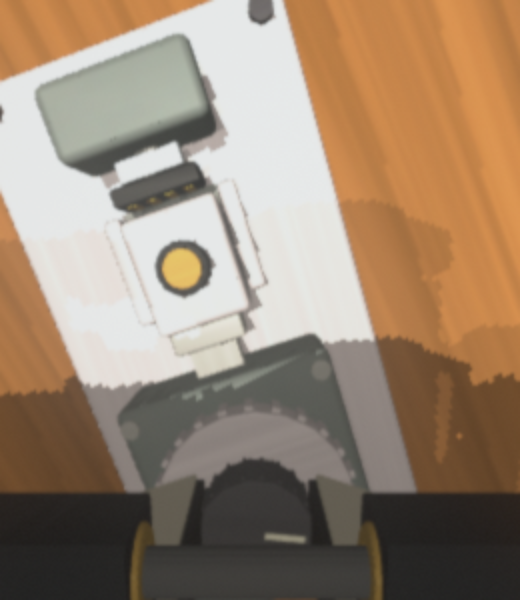

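The knob mark stays fixed relative to the fingers, so the knob is turning without slip. The free-turning torque pattern repeats exactly. I'll continue with the same step profile.

>>> {"op": "arm_command", "data": {
  "moves": [
    [0,0,0,1.5,0],
    [0,0,0,3,0],
    [0,0,0,4.5,0],
    [0,0,0,6,0]
  ]
}}

```text
time: 14.2
tool_pos: [611.8, -181.8, 245.0]
tcp_rot: [-1.17, 1.566, 2.967]
contact_force: [0.5, -0.6, -1.1]
grip_width: 30.0
```

Run:
```python
from h import *
rq()
save("wrist","w11"); c=cv2.imread("pics/w11.png")[0:300,150:410]; cv2.imwrite("pics/c16.png",cv2.resize(c,None,fx=2,fy=2))
```

```text
t 14.50 jaw -32.82 F [ 0.8 -0.9 -2. ] mz [0.302 0.247 0.208 0.223 0.184 0.17  0.177] tau [-0.031  0.144  0.473  0.292  0.21   0.183  0.175]
```

View pics/c16.png

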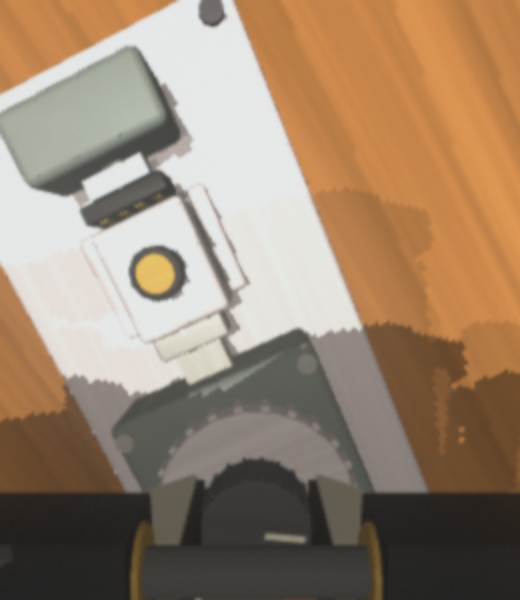

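>>> {"op": "arm_command", "data": {
  "moves": [
    [0,0,0,1.5,0],
    [0,0,0,3,0],
    [0,0,0,4.5,0],
    [0,0,0,6,0]
  ]
}}

```text
time: 14.95
tool_pos: [611.8, -181.8, 245.0]
tcp_rot: [-1.056, 1.566, 2.977]
contact_force: [2.0, -1.9, -0.5]
grip_width: 29.9
```

Run:
```python
from h import *
rq()
save("wrist","w12"); c=cv2.imread("pics/w12.png")[0:300,150:410]; cv2.imwrite("pics/c17.png",cv2.resize(c,None,fx=2,fy=2))
```

```text
t 15.25 jaw -38.82 F [ 2.3 -1.3 -1.2] mz [0.314 0.297 0.222 0.172 0.194 0.193 0.135] tau [-0.029  0.146  0.475  0.294  0.212  0.185  0.177]
```

View pics/c17.png

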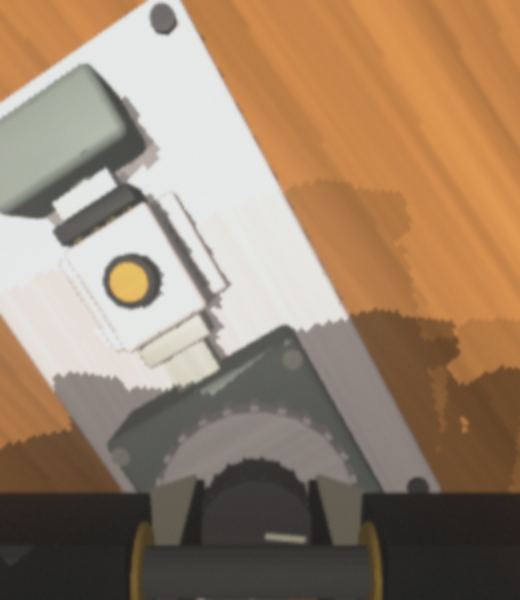

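>>> {"op": "arm_command", "data": {
  "moves": [
    [0,0,0,1.5,0],
    [0,0,0,3,0]
  ]
}}

```text
time: 15.5
tool_pos: [611.8, -181.8, 245.0]
tcp_rot: [-0.999, 1.566, 2.981]
contact_force: [2.3, -0.9, -1.5]
grip_width: 30.2
```

Run:
```python
from h import *
rq(5)
save("wrist","w13"); c=cv2.imread("pics/w13.png")[70:200,150:280]; cv2.imwrite("pics/c18.png",cv2.resize(c,None,fx=4,fy=4,interpolation=cv2.INTER_CUBIC))
c=cv2.imread("pics/w12.png")[70:200,150:280]; cv2.imwrite("pics/c17b.png",cv2.resize(c,None,fx=4,fy=4,interpolation=cv2.INTER_CUBIC))
```

```text
t 15.75 jaw -41.82 F [ 2.1 -1.7 -2.5] mz [0.322 0.236 0.237 0.15  0.158 0.145] tau [-0.071  0.133  0.472  0.295  0.213  0.186]
```

View pics/c18.png

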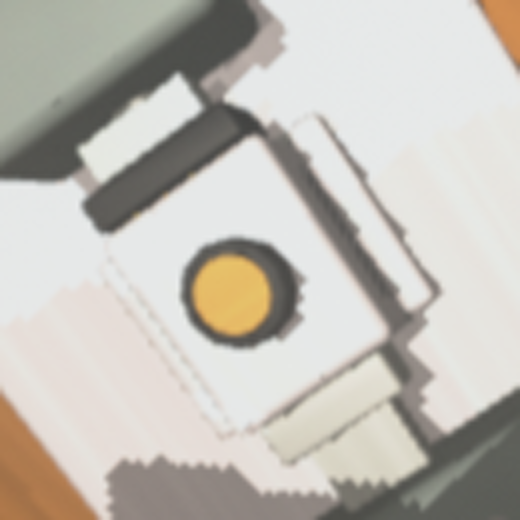

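View pics/c17b.png

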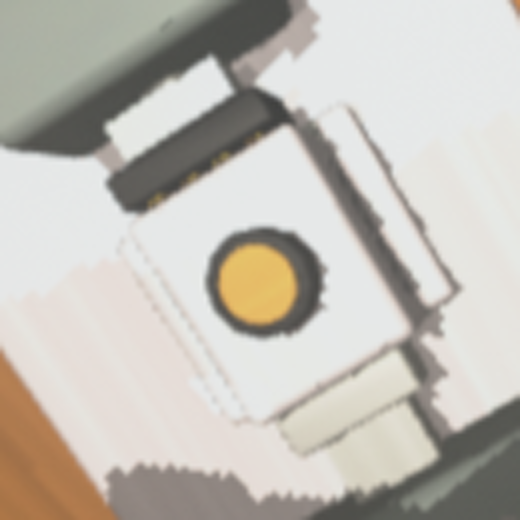

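The contact pins have just disappeared under the module's edge, so contact with the plate starts here, at about 33° turned. From now on I'll take small steps and watch both torque and image.

>>> {"op": "arm_command", "data": {
  "moves": [
    [0,0,0,1.5,0],
    [0,0,0,3,0]
  ]
}}

```text
time: 16.0
tool_pos: [611.9, -181.9, 245.0]
tcp_rot: [-0.948, 1.567, 2.98]
contact_force: [2.5, -2.3, -1.3]
grip_width: 30.0
```

Run:
```python
from h import *
rq(5)
save("wrist","w14"); c=cv2.imread("pics/w14.png")[70:200,130:260]; cv2.imwrite("pics/c19.png",cv2.resize(c,None,fx=4,fy=4,interpolation=cv2.INTER_CUBIC))
```

```text
t 16.25 jaw -44.83 F [ 2.5 -1.4 -0.9] mz [0.376 0.249 0.221 0.146 0.2   0.167] tau [-0.07   0.134  0.473  0.295  0.214  0.187]
```

View pics/c19.png

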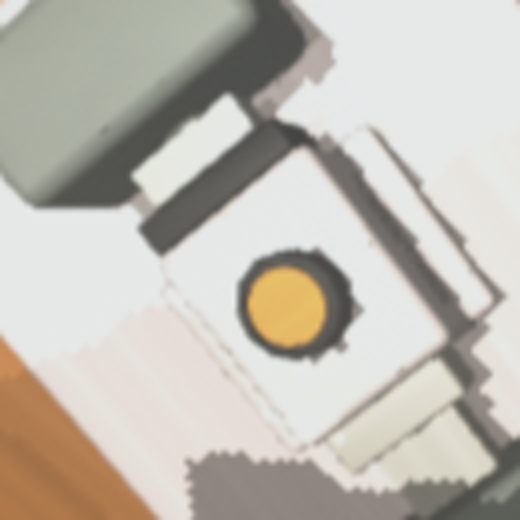

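```bash
cat > edge.py <<'E'
from h import *
import sys
th=np.radians(81.1); ey=np.array([np.cos(th),np.sin(th)]); ex=np.array([np.sin(th),-np.cos(th)])
N=np.array([623.4,-107.1])
def prof(tag,z=34,ys=np.arange(8,45,.1)):
    V=ld(tag); g=cv2.cvtColor(cv2.imread(f"pics/{tag}.png"),cv2.COLOR_BGR2GRAY).astype(np.float32)
    out=[]
    for x in np.arange(-4,4.1,.5):
        P=np.array([proj(*V,[*(N+ex*x+ey*y),z]) for y in ys],np.float32)
        out.append(cv2.remap(g,P[None,:,0],P[None,:,1],cv2.INTER_LINEAR)[0])
    return ys,np.median(out,0)
def edges(tag):
    y,p=prof(tag); r=[]
    for i in range(len(p)-1):
        if (p[i]-150)*(p[i+1]-150)<0: r.append((round(float(y[i]),1),'+' if p[i+1]>p[i] else '-'))
    # gold connector centroid at z=53
    V=ld(tag); im=cv2.cvtColor(cv2.imread(f"pics/{tag}.png"),cv2.COLOR_BGR2HSV)
    c=proj(*V,[*N,53]); m=cv2.inRange(im,(15,120,120),(32,255,255)); h=np.zeros_like(m); cv2.circle(h,tuple(int(v) for v in c),22,255,-1); m&=h
    M=cv2.moments(m,True); q=onz(*V,M['m10']/M['m00'],M['m01']/M['m00'],53)[:2]-N
    print(tag,"conn x %.2f y %.2f"%(ex@q,ey@q),r)
for t in sys.argv[1:]: edges(t)
E
python3 edge.py w7 w8 w9 w10 w11 w12 w13 w14
```

```text
w7 conn x 1.23 y -5.66 [(14.8, '-'), (24.6, '+'), (32.0, '-'), (35.6, '+')]
w8 conn x 1.21 y -5.86 [(14.2, '-'), (24.9, '+'), (31.6, '-'), (37.1, '+')]
w9 conn x 1.21 y -5.78 [(14.1, '-'), (25.0, '+'), (31.6, '-'), (37.1, '+')]
w10 conn x 1.11 y -4.12 [(14.7, '-'), (25.0, '+'), (31.5, '-'), (37.3, '+')]
w11 conn x 1.14 y -2.83 [(16.1, '-'), (25.0, '+'), (31.6, '-'), (37.5, '+')]
w12 conn x 1.15 y -1.55 [(17.6, '-'), (25.0, '+'), (31.6, '-'), (37.8, '+')]
w13 conn x 1.10 y -0.90 [(8.1, '+'), (18.3, '-'), (25.0, '+'), (31.5, '-'), (37.9, '+')]
w14 conn x 1.10 y -0.24 [(9.0, '+'), (19.1, '-'), (25.0, '+'), (31.6, '-'), (38.1, '+')]
```

The plate's back edge is measured at jig-relative y = 25.0 mm in every view to about 0.1 mm, while the module has moved. So the plate isn't being pushed yet. Each further mm of plate shift means 5 N.

>>> {"op": "arm_command", "data": {
  "moves": [
    [0,0,0,1.5,0],
    [0,0,0,3,0]
  ]
}}

```text
time: 16.5
tool_pos: [611.9, -181.9, 245.0]
tcp_rot: [-0.882, 1.567, 2.993]
contact_force: [1.8, -1.6, -1.8]
grip_width: 30.1
```

```bash
python3 - <<'E'
from h import *
rq(3)
save("wrist","w15")
E
python3 edge.py w15
```

```text
t 16.65 jaw -47.85 F [ 2.6 -2.8 -2.3] mz [0.313 0.249 0.24  0.188] tau [-0.069  0.135  0.473  0.296]
w15 conn x 1.06 y 0.43 [(9.9, '+'), (19.9, '-'), (25.1, '+'), (31.6, '-'), (38.2, '+')]
```

>>> {"op": "arm_command", "data": {
  "moves": [
    [0,0,0,1.5,0],
    [0,0,0,3,0]
  ]
}}

```text
time: 16.9
tool_pos: [611.9, -182.0, 245.0]
tcp_rot: [-0.828, 1.567, 2.995]
contact_force: [2.9, -2.0, -2.1]
grip_width: 30.1
```

```bash
python3 - <<'E'
from h import *
rq(3)
save("wrist","w16")
E
python3 edge.py w16
```

```text
t 17.05 jaw -50.86 F [ 2.8 -3.  -2.5] mz [0.338 0.27  0.234 0.283] tau [-0.038  0.165  0.502  0.324]
w16 conn x 1.07 y 0.99 [(8.0, '+'), (8.8, '-'), (10.6, '+'), (20.6, '-'), (25.3, '+'), (31.6, '-'), (38.4, '+')]
```

Contact has started: the plate edge is at 25.3 mm and the torque pattern is up by 0.028 N m, about 2 N.

>>> {"op": "arm_command", "data": {
  "moves": [
    [0,0,0,1.5,0],
    [0,0,0,3,0]
  ]
}}

```text
time: 17.3
tool_pos: [611.9, -182.1, 245.0]
tcp_rot: [-0.77, 1.567, 3.001]
contact_force: [4.2, -3.2, -3.2]
grip_width: 29.9
```

```bash
python3 - <<'E'
from h import *
rq(3)
save("wrist","w17")
E
python3 edge.py w17
```

```text
t 17.45 jaw -53.86 F [ 4.3 -2.7 -2.8] mz [0.342 0.354 0.285 0.231] tau [-0.005  0.198  0.535  0.357]
w17 conn x 1.11 y 1.53 [(8.1, '-'), (8.2, '+'), (9.7, '-'), (11.4, '+'), (21.4, '-'), (26.0, '+'), (31.6, '-'), (38.5, '+')]
```

>>> {"op": "arm_command", "data": {
  "moves": [
    [0,0,0,1.5,0],
    [0,0,0,3,0]
  ]
}}

```text
time: 17.7
tool_pos: [612.0, -182.1, 245.0]
tcp_rot: [-0.71, 1.567, 3.008]
contact_force: [3.0, -2.8, -3.1]
grip_width: 29.8
```

```bash
python3 - <<'E'
from h import *
rq(3)
save("wrist","w18")
E
python3 edge.py w18
```

```text
t 17.85 jaw -56.87 F [ 3.2 -3.4 -3.2] mz [0.506 0.337 0.297 0.253] tau [0.027 0.231 0.568 0.39 ]
w18 conn x 1.03 y 2.11 [(8.4, '-'), (8.9, '+'), (9.2, '-'), (9.4, '+'), (9.8, '-'), (9.9, '+'), (10.3, '-'), (10.4, '+'), (10.6, '-'), (12.2, '+'), (22.1, '-'), (26.6, '+'), (31.6, '-'), (38.7, '+')]
```

Torque up 0.094 N m means 7.8 N, and a plate shift of 1.55 mm means 7.7 N, so the two agree. About 2.4° more is needed.

>>> {"op": "arm_command", "data": {
  "moves": [
    [0,0,0,1.2,0],
    [0,0,0,2.4,0],
    [0,0,0,2.4,0],
    [0,0,0,2.4,0],
    [0,0,0,2.4,0]
  ]
}}

```text
time: 18.4
tool_pos: [612.0, -182.1, 245.0]
tcp_rot: [-0.687, 1.567, 2.991]
contact_force: [3.8, -2.7, -3.0]
grip_width: 30.1
```

```bash
python3 - <<'E'
from h import *
rq(3)
save("wrist","w19")
E
python3 edge.py w19
```

```text
t 18.55 jaw -59.27 F [ 3.6 -3.1 -2.8] mz [0.285 0.342 0.326 0.333] tau [0.329 0.329 0.329 0.329]
w19 conn x 1.07 y 2.68 [(8.9, '-'), (9.3, '+'), (10.8, '-'), (11.0, '+'), (11.2, '-'), (11.5, '+'), (11.6, '-'), (12.9, '+'), (22.8, '-'), (27.2, '+'), (31.7, '-'), (38.9, '+')]
```

The plate shift is 2.15 mm, about 10.7 N. I'll let go and withdraw straight up.

>>> {"op": "arm_command", "data": {
  "moves": [
    [0,0,0,0,0.5],
    [0,0,0,0,0.5],
    [0,0,0,0,0.5],
    [0,0,0,0,0.5],
    [0,0,0,0,0.5]
  ]
}}

```text
time: 19.1
tool_pos: [611.9, -182.0, 245.0]
tcp_rot: [-0.744, 1.567, 2.934]
contact_force: [0.1, 0.4, -0.0]
grip_width: 45.7
```

```bash
python3 - <<'E'
from h import *
save("wrist","w20"); rd(3)
E
python3 edge.py w20
```

```text
t 19.30 mz 0.001 sd 0.024 tau6 0.0006 sd 0.0002 q6 0.6260 jaw -59.28 w 45.9 F [0.6 0.  0.5] tcp [ 612.  -182.1  245. ]
w20 conn x 1.10 y 2.64 [(9.0, '-'), (9.4, '+'), (10.7, '-'), (10.8, '+'), (11.2, '-'), (11.4, '+'), (11.6, '-'), (12.8, '+'), (22.7, '-'), (27.1, '+'), (31.6, '-'), (38.8, '+')]
```

>>> {"op": "arm_command", "data": {
  "moves": [
    [-2,0,0,0,0.5],
    [-5,0,0,0,0.5],
    [-8,0,0,0,0.5],
    [-10,0,0,0,0.5],
    [-10,0,0,0,0.5],
    [-10,0,0,0,0.5]
  ]
}}

```text
time: 19.9
tool_pos: [612.2, -182.1, 344.7]
tcp_rot: [-0.712, 1.567, 2.966]
contact_force: [0.4, 0.2, -0.8]
grip_width: 46.0
```

```bash
python3 - <<'E'
from h import *
f,K,T,o=save("wrist","w21"); print(o["contact_force"],o["tool_pos"])
f,K,T,o=save("side","side21")
a=f[250:390,260:380]; b=cv2.imread("pics/side0.png")[250:390,260:380]
cv2.imwrite("pics/c21.png",cv2.resize(np.hstack([b,a]),None,fx=3.2,fy=3.2,interpolation=cv2.INTER_CUBIC))
E
python3 edge.py w21
```

```text
[ 0.44290836  0.22234513 -0.79844678] [ 612.15161415 -182.08847366  344.73013676]
w21 conn x 0.88 y 2.71 [(11.0, '-'), (11.7, '+'), (22.6, '-'), (26.5, '+'), (32.3, '-'), (36.3, '+')]
```

View pics/w21.png

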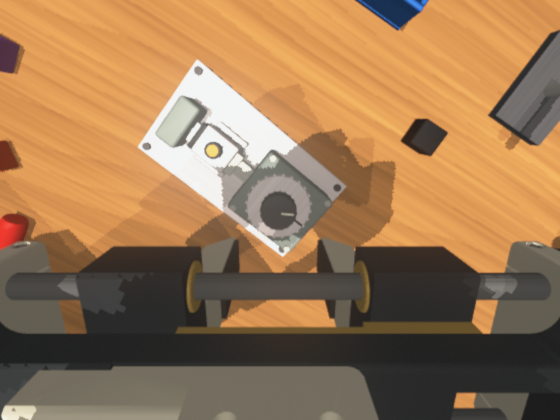

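View pics/c21.png

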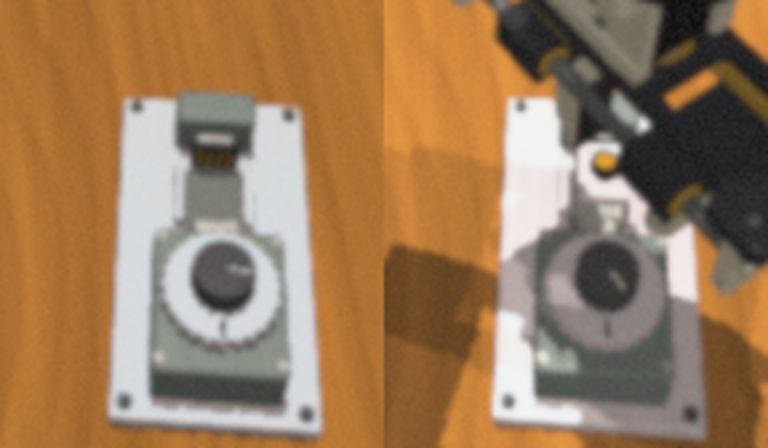

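The coarse-ring mark is at the same pixel before and after (column 224, row 328 in each half). The fine knob has turned, the module is clamped, and nothing touches the robot (force within noise). From this height the plate edge moved from 24.6 to 26.5 mm, which means about 9.5 N. I'm handing in.

Run:
```python
from h import *
print(bot.close_job())
```

```text
the job is handed in; nothing more can be done
None
```

The module is in the nest, clamped at about 10 N by the fine knob alone, and the job was handed in at about 20 s of the 67 s allowed. The hand-in reported no verdict, so these are my own last checks.

- **Placing:** I picked the case with the single round connector and lowered it until it touched at the height expected for the nest floor. After release it stood upright between the rails, about 1 mm off centre sideways.
- **Clamping:** I turned the fine knob clockwise about 50°, in small steps once the module neared the contact plate.
    - **Just before the last 2.4° step:** knob torque gave 7.8 N and the plate's shift in the image 7.7 N.
    - **After that step and release:** the plate shift gave about 10.3 N from close up and about 9.5 N from a higher view.
- **Coarse ring:** its mark is at the same pixel in the side view before and after.
- **Robot:** it is clear of everything, with force readings at noise level.
- **Similar cases:** I never touched them, but I did not measure their positions again at the end.

The one measurement that disagreed was the knob-top height from one camera pair, 89 mm against about 81 mm from the other. I used 80 mm, as the task text says.

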